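Hold the photometer's spring slide at its mark

TASK

An amber bottle has been left standing in front of the photometer's sample slide. Lift it off and stand it upright on the bare worktop beside the instrument, without pushing it with the slide; then pull the spring-return slide out by its black post until the red line on it lies within the width of the yellow pointer, and keep it there: the program finishes while the gripper is still holding the slide out, steady. Do not shift the pointer, and leave the vial, beaker and loose cap where they are.

Things in the scene. Friction and masses are not known exactly. Their poses are not given: they have to be found in the camera images.
- photometer: White bench photometer, fixed. Origin on the worktop under the middle of the housing's front face; x points into the housing (the slide is pulled out along -x), y to the left seen from the robot, z up. Housing: x 0 to 150 mm, y -85 to 85 mm, 96 mm high (109 mm over the lid knob at x = 78 mm). In front of it, x -160 to 0 mm, lies its grey bed
- bed_middle (a point): Middle of the bed's top face, 80 mm in front of the housing, 12 mm above the worktop. The bed is 160 mm long (along the photometer's x) and 110 mm wide, with a 10 mm wide aluminium rail along each side edge, top 26 mm above the worktop. Left of it (+y) the worktop is bare from 80 to 200 mm off this point, level with it or nearer the robot
- slide (a joint): How far the aluminium sample slide (70 mm wide, top 24 mm above the worktop, front end 16 mm in front of the handle post's axis) is pulled out, m: 0 fully in, where the spring keeps it; 0.10 at its stop. The spring pulls back with 3 N at 0 and 50 N/m more, about 7 N at 85 mm; let go, the slide runs back in
- slide_handle (a point): Where to grip the black handle post of the slide: on the post's axis, 60 mm above the worktop. The post is round, 20 mm in diameter, upright, from 24 to 78 mm above the worktop, 50 mm in front of the housing when the slide is in; it can be pinched from above in any direction
- slide_index (a point): Left end of the red line on top of the slide, 35 mm behind the handle post's axis; the line runs along the photometer's y
- pointer (a joint): Where the yellow pointer sits on the left rail, m: the value of joint slide at which the red line is level with the middle of the pointer. The clip is stiff; it differs from run to run (0.050 to 0.085) and is to be left as it is
- pointer_mark (a point): Middle of the inner end of the yellow pointer, 29 mm above the worktop; the pointer is 10 mm wide along the photometer's x, its clip on the left rail is up to 30 mm high and reaches y = 58 mm
- bottle: Amber glass bottle with a blue cap, about 120 g, standing on the bed in front of the slide. Round, 52 mm in diameter up to the shoulder at about 60 mm, cap 29 mm in diameter from 76 to 95 mm. Origin at the middle of its underside, z up
- vial: Bystander: small glass vial with a red cap, 25 mm in diameter, 50 mm high, on the worktop left of the instrument's bed near the housing. Origin at the middle of its underside
- beaker: Bystander: small glass beaker, 43 mm in diameter, 58 mm high, on the worktop right of the bed. Origin at the middle of its underside
- cap: Bystander: loose blue screw cap, 33 mm in diameter, 22 mm high, on the worktop right of the bed near the housing. Origin at the middle of its underside
There are look-alikes about, which are no part of the job. Leave any turquoise look-alike of the bottle alone.

How it is judged:
On the way:
1. the bottle stands upright on the worktop, let go, while the slide is still in (height (world z) of bottle between -0.006 and 0.006 m and angle between bottle's own z axis and vertical below 0.1 rad and linear speed of bottle below 0.02 m/s and contact force between each of the arm, the fingers and bottle below 0.1 N and value of joint slide below 0.01 m), for 0.2 s.
At the end, for the whole second after the job is handed in: The red line on the slide is within 5 mm of the middle of the yellow pointer (inside the pointer's width) and still, held out by the gripper's fingers (more than 2 N on the slide) and by nothing else; the bottle stands upright and at rest on the worktop, off the bed (x of slide_index in the frame of pointer_mark between -0.005 and 0.005 m and velocity of joint slide between -0.01 and 0.01 m/s and contact force between the fingers and slide above 2 N and contact force between bottle and slide below 0.2 N and height (world z) of bottle between -0.006 and 0.006 m and angle between bottle's own z axis and vertical below 0.1 rad and linear speed of bottle below 0.02 m/s); the arm keeps its last pose, push and grip.
It fails at once if the bottle is pushed with the slide (contact force between slide and bottle above 1 N).
It fails at once if the bottle is tipped over (angle between bottle's own z axis and vertical above 0.7 rad).
It fails at once if the yellow pointer is shifted (distance of pointer_mark from where it was at the start of the episode above 0.004 m).
It fails at once if the vial, beaker or cap is moved more than 20 mm or tipped (distance of any of vial, beaker, cap from where it was at the start of the episode above 0.02 m or angle between any of vial, beaker, cap's own z axis and vertical above 0.5 rad).
It also fails if it takes over 54 s, if anything falls off the work surface, if the arm or the gripper's body presses on something with over 40 N, if the wrist force passes 120 N, or if a joint passes its speed limit or range.

ROBOT

A 6-joint arm with a two-finger parallel gripper is mounted at the origin on a cart in front of the work surface, level with it; the furniture and walls round the work are solid. World frame = base frame: x ahead of the robot, y to its left, z up, the work surface at z = 0. Lengths are in m, angles in rad, forces in N, time in s.
With the tool pointing down it reaches from about 0.275 to 1 m from the base axis. Payload 8.4 kg.
Tool frame: the origin (TCP) lies on the centre line of the jaws, within the pads' length; the fingertips stand 17 mm ahead of it and the grasp point (between the pads) lies 2 mm behind it (bot.tcp_to_tips is the y of the fingertips in the tool frame, in m); y points along the fingers, z is the direction in which the jaws open and shut, and the axes are right-handed (so a half turn about y gives the same grasp; the last joint's range is limited). The gripper opens to 85 mm and grips with 20 to 120 N. Pads are 22 mm wide; open, the fingers measure 114 mm over their backs; the gripper's body (76 mm by 85 mm) begins 54 mm behind the grasp point. The pads swing forward as they close: fully open they stand 13 mm farther back than shut.
Start: joints at [1.332, 0.353, 1.633, -0, 1.155, -0.002], TCP at [0.147, 0.608, 0.248] pointing down, gripper open.
Joint ranges: [-2.63, 2.63], [-0.92, 2.1], [0.06, 2.66], [-1.3, 4.44], [0, 2.69], [-3.02, 3.02]. Speed limits (rad/s): [2.22, 2.22, 2.79, 3.14, 3.14, 3.14].

INTERFACE

Orientations are given as a unit quaternion [x, y, z, w].
In Python, from workcell import bot, hand, kinematics, get_obs, vision, hand_in gives the robot as it stands. The module is installed in compiled form; this text tells all that it offers. Calls block until the motion is done:
- bot.reach(position, orientation): joint-space move of the TCP to a pose.
- bot.servo_line(position, ori=None, velocity=0.15): straight line of the TCP; ori=None keeps the orientation; velocity is the mean speed in m/s.
- bot.goto_joints(angles): joint-space move.
- hand.move_gripper(opening, strength=None): finger opening in m; strength is the grip in N (None keeps the last); returns when the fingers have stopped.
- bot.dwell(seconds).
- kinematics.solve_ik(position, orientation): joint angles nearest the present ones, or None.
- get_obs(): the state.
- vision.read_camera(name): name is "scene" or "side" or "wrist"; returns a dict with "frame" (400x640x3 uint8, red, green, blue), "intrinsics" (3x3 intrinsics, pixels), "dist" ([k1, k2, p1, p2, k3] as OpenCV has them; the pictures are not rectified), "view" (4x4, takes a point from world to camera coordinates). Camera axes: x right, y down, z forward; pixel columns grow to the right and rows downward; lengths in m; the calibration is good to about 2 mm. A picture is of the moment at which its call begins. There is no depth.
A pose or a line that the arm cannot do raises bot.IKError and nothing moves.
- hand_in(): hands the job in, once; it reports no verdict.
The state is a dict: "time_s": time; "joint_pos": joint angles; "joint_vel": joint speeds; "joint_efforts": joint torques, N m; "position": TCP position; "orientation": TCP orientation; "wrist_force": force on the tool from outside, world axes, zero at the start; "ft_torque": the same for the moment, N m; "gripper_width": finger opening in m.
Only numpy, scipy, OpenCV 4.12 (cv2) and the standard library are available. Lean on these libraries where they do the work, as an engineer would, in place of code of your own. Each camera call takes 0.05 s, during which the arm holds its last target.

## Working session

There is one attempt and no reset: what is moved stays moved. The work goes in short steps, each a Python script; the robot and the scene stay as the last script left them, time stands still between calls to the robot, and variables do not carry over. Pictures are saved under pics/ and viewed, and the job is handed in when it is done.

```bash
mkdir -p pics; python3 - <<'E'
from workcell import *
import cv2,pickle
d={}
for n in ["scene","side","wrist"]:
    c=vision.read_camera(n); d[n]=c
    cv2.imwrite(f"pics/a_{n}.png",c["frame"][:,:,::-1])
pickle.dump(d,open("a.pkl","wb"))
o=get_obs();print(o)
for n in d: print(n,d[n]["intrinsics"],d[n]["dist"],d[n]["view"])
E
```

```text
{'time_s': 0.15, 'joint_pos': array([ 1.33159736e+00,  3.53518494e-01,  1.63390581e+00,  6.50768619e-06,
        1.15517322e+00, -2.39743713e-03]), 'joint_vel': array([-0.00056965,  0.00031042, -0.0025736 ,  0.0008968 , -0.00019279,
        0.00044799]), 'joint_efforts': array([ 4.61447671e-04, -6.05644798e+01, -3.42336881e+01,  1.72020978e-04,
        6.14165052e-03,  3.83627466e-06]), 'position': array([0.1465458 , 0.60726227, 0.24774034]), 'orientation': array([ 0.70250843, -0.08357232,  0.08348252, -0.70180356]), 'wrist_force': array([-0.43525504,  0.95456323,  0.18583879]), 'ft_torque': array([ 0.01163672,  0.02956885, -0.01233179]), 'gripper_width': 0.08529388089746652}
scene [[389.8863699    0.         312.95775245]
 [  0.         389.8863699  202.05778004]
 [  0.           0.           1.        ]] [0.00512924 0.         0.         0.         0.        ] [[ 0.63626535 -0.77146351 -0.00323506 -0.46805365]
 [-0.51237357 -0.41943826 -0.74936298  0.31036724]
 [ 0.57674928  0.47845126 -0.66215154  0.62018173]
 [ 0.          0.          0.          1.        ]]
side [[443.02180667   0.         318.45181648]
 [  0.         443.02180667 205.05122548]
 [  0.           0.           1.        ]] [0.01084856 0.         0.         0.         0.        ] [[-0.86014742 -0.50991383 -0.01158874  0.47331749]
 [-0.32351157  0.56299899 -0.76050799  0.31798794]
 [ 0.39431799 -0.65039989 -0.64922516  0.62438987]
 [ 0.          0.          0.          1.        ]]
wrist [[314.73044879   0.         319.06653208]
 [  0.         314.73044879 198.56855626]
 [  0.           0.           1.        ]] [-0.03002544  0.          0.          0.          0.        ] [[ 2.35765898e-01  9.71809879e-01  3.28416937e-05 -6.24289686e-01]
 [ 9.38192366e-01 -2.27618934e-01  2.60738769e-01 -3.13914260e-02]
 [ 2.53395987e-01 -6.14424982e-02 -9.65409391e-01  3.77642120e-01]
 [ 0.00000000e+00  0.00000000e+00  0.00000000e+00  1.00000000e+00]]
```

View pics/a_scene.png

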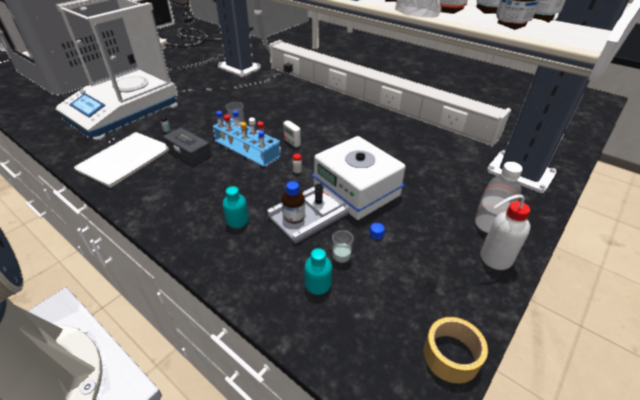

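View pics/a_side.png

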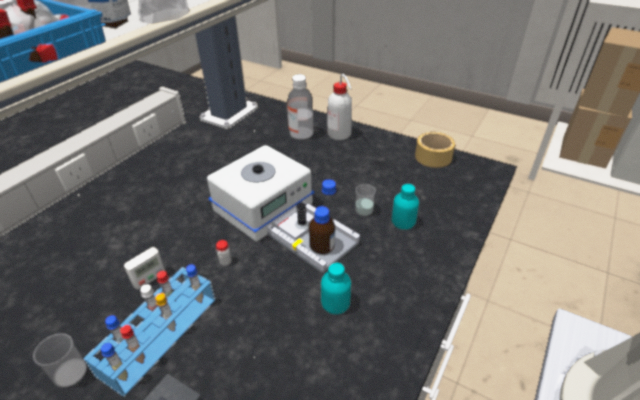

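View pics/a_wrist.png

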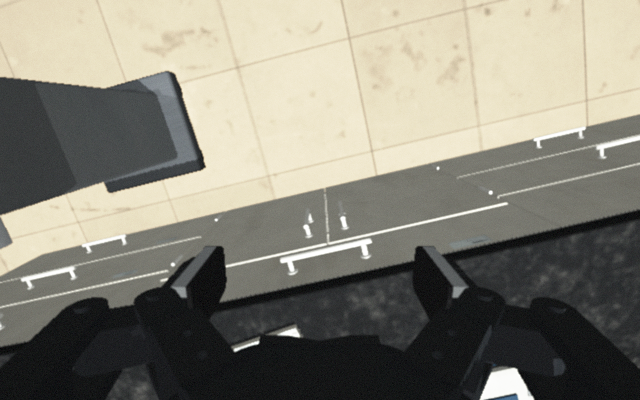

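The amber bottle with the blue cap is at scene (293,203) and side (321,230). Turquoise look-alikes stand at scene (235,207) and (318,272), side (336,290) and (405,207). The amber one on the bed matches the description. I'll enlarge both views to confirm it.

```bash
cat > h.py <<'E'
import numpy as np,cv2,pickle
def ray(c,uv):
    p=cv2.undistortPoints(np.array([[uv]],float),c["intrinsics"],np.array(c["dist"]))[0,0]
    V=c["view"];R=V[:3,:3];t=V[:3,3]
    return -R.T@t, R.T@np.array([p[0],p[1],1])
def plane(c,uv,z):
    o,d=ray(c,uv); return o+d*(z-o[2])/d[2]
def tri(c1,u1,c2,u2):
    o1,d1=ray(c1,u1);o2,d2=ray(c2,u2)
    A=np.stack([d1,-d2],1);s=np.linalg.lstsq(A,o2-o1,rcond=None)[0]
    a=o1+d1*s[0];b=o2+d2*s[1];return (a+b)/2,np.linalg.norm(a-b)
def proj(c,P):
    R=c["view"][:3,:3];return cv2.projectPoints(np.atleast_2d(np.array(P,float)),cv2.Rodrigues(R)[0],c["view"][:3,3],c["intrinsics"],np.array(c["dist"]))[0][:,0]
def crop(c,x0,y0,x1,y1,k,fn):
    cv2.imwrite(fn,cv2.resize(c["frame"][y0:y1,x0:x1,::-1],None,fx=k,fy=k,interpolation=cv2.INTER_CUBIC))
E
python3 - <<'E'
from h import *
d=pickle.load(open("a.pkl","rb"))
crop(d["scene"],215,130,415,280,4,"pics/b_scene.png")
crop(d["side"],200,140,400,290,4,"pics/b_side.png")
E
```

```text
(no output)
```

View pics/b_scene.png

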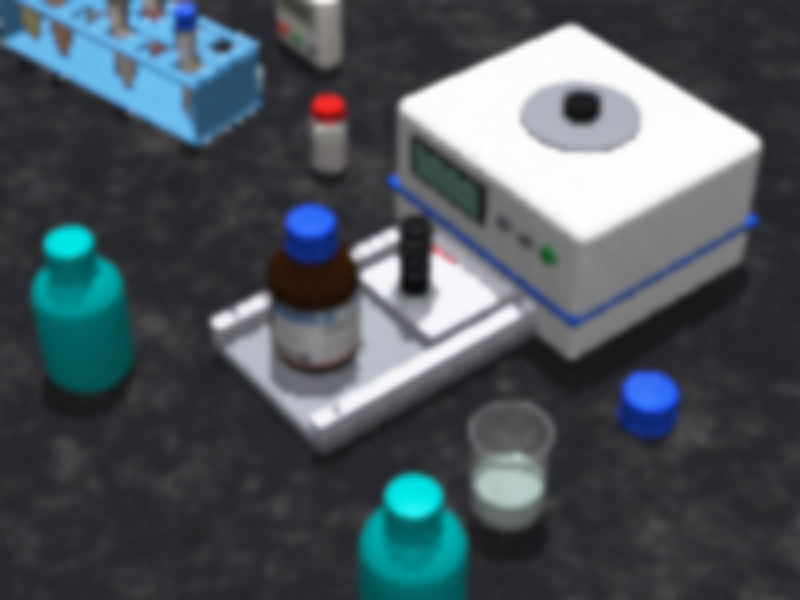

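View pics/b_side.png

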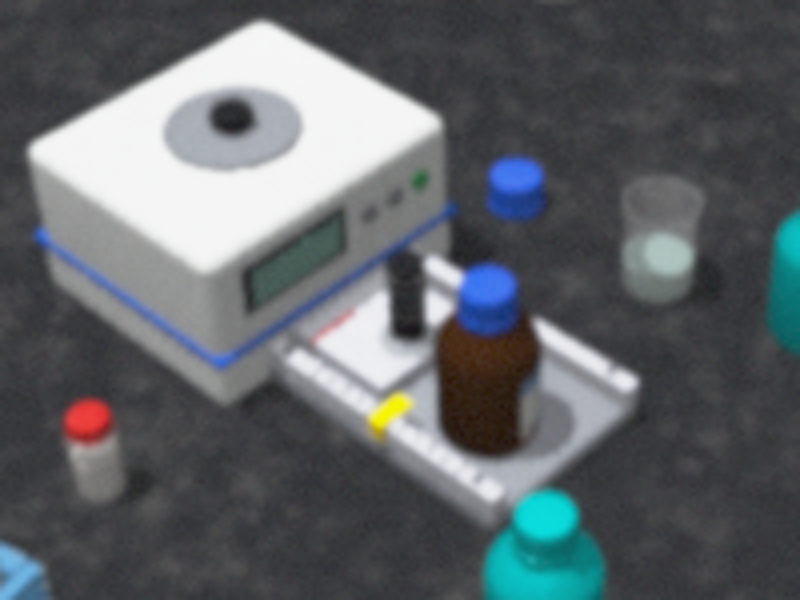

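The crops confirm it: the amber bottle with the blue cap stands on the bed, at scene crop (312,300) and side crop (490,360). Next I'll measure.

```bash
python3 - <<'E'
from h import *
np.set_printoptions(precision=4,suppress=True)
d=pickle.load(open("a.pkl","rb"));s,e=d["scene"],d["side"]
S=lambda u,v:(215+u/4,130+v/4)
D=lambda u,v:(200+u/4,140+v/4)
for n,a,b,z in [("cap",S(312,216),D(490,280),.107),("post",S(415,222),D(405,255),.078),("Lrail",S(215,325),D(500,492),.026),("Rrail",S(318,420),D(636,380),.026),("knob",S(582,100),D(232,110),.109),("redL",S(433,248),D(320,338),.024),("housL",S(400,105),D(205,272),.096),("housR",S(580,240),D(440,125),.096),
 ("tqcapL",S(70,240),D(547,508),.095),("vialcap",S(328,103),D(89,415),.05)]:
    p,r=tri(s,a,e,b); print(n,p,round(r,4),plane(s,a,z)[:2],plane(e,b,z)[:2])
# yellow
hsv=cv2.cvtColor(e["frame"],cv2.COLOR_RGB2HSV);m=cv2.inRange(hsv,(22,150,120),(38,255,255));m[:, :250]=0;m[:,340:]=0
ys,xs=np.nonzero(m);print(len(xs),xs.mean(),ys.mean(),xs.min(),xs.max(),ys.min(),ys.max(),plane(e,(xs.mean(),ys.mean()),.029))
E
```

```text
cap [ 0.5821 -0.07    0.1072] 0.0015 [ 0.5833 -0.0696] [ 0.5814 -0.0697]
post [ 0.6443 -0.0935  0.0775] 0.0015 [ 0.6428 -0.0941] [ 0.6448 -0.0936]
Lrail [ 0.5479 -0.0218  0.0239] 0.0015 [ 0.5455 -0.0238] [ 0.5477 -0.0206]
Rrail [ 0.5264 -0.1204  0.0258] 0.0003 [ 0.5264 -0.1206] [ 0.5261 -0.1201]
knob [ 0.7691 -0.1206  0.1063] 0.0004 [ 0.766  -0.1226] [ 0.7663 -0.1175]
redL [ 0.6873 -0.0729  0.0182] 0.0004 [ 0.6821 -0.0771] [ 0.6832 -0.0679]
housL [ 0.7154 -0.0235  0.089 ] 0.0002 [ 0.7077 -0.0299] [ 0.7096 -0.0173]
housR [ 0.6785 -0.1831  0.089 ] 0.001 [ 0.6705 -0.1876] [ 0.6739 -0.1755]
tqcapL [0.4952 0.0306 0.0941] 0.0005 [0.4943 0.0296] [0.4951 0.0312]
vialcap [0.7326 0.0524 0.048 ] 0.0002 [0.7307 0.0505] [0.7309 0.0538]
42 296.5238095238095 242.97619047619048 293 301 239 248 [ 0.6214 -0.0357  0.029 ]
```

```bash
cat >> h.py <<'E'
from scipy.spatial.transform import Rotation
def ori(jaw):
    y=np.array([0,0,-1.]);z=np.array([jaw[0],jaw[1],0]);z/=np.linalg.norm(z)
    return Rotation.from_matrix(np.stack([np.cross(y,z),y,z],1)).as_quat()
yaw=-.213
X=np.array([np.cos(yaw),np.sin(yaw),0]);Y=np.array([-np.sin(yaw),np.cos(yaw),0])
O=np.array([.6929,-.1043,0])
W=lambda x,y,z:O+x*X+y*Y+np.array([0,0,z])
E
python3 - <<'E'
from h import *
from workcell import *
np.set_printoptions(precision=4,suppress=True)
for sgn in (1,-1):
    print(sgn,kinematics.solve_ik([.582,-.07,.25],ori(sgn*Y)),kinematics.solve_ik([.582,-.07,.25],ori(sgn*X)))
q=ori(Y)
if kinematics.solve_ik([.582,-.07,.25],q) is None: q=ori(-Y)
a=kinematics.solve_ik([.582,-.07,.25],ori(Y));b=kinematics.solve_ik([.582,-.07,.25],ori(-Y))
q=ori(Y) if b is None or (a is not None and abs(a[5])<abs(b[5])) else ori(-Y)
bot.reach([.582,-.07,.25],q)
c=vision.read_camera("wrist");pickle.dump(c,open("w1.pkl","wb"))
cv2.imwrite("pics/w1.png",c["frame"][:,:,::-1])
o=get_obs();print(o["time_s"],o["position"],o["joint_pos"],o["wrist_force"])
E
```

```text
1 [-0.1223  0.2915  1.7169 -0.      1.1332 -1.4801] [-0.1223  0.2915  1.7169 -0.      1.1332  0.0907]
-1 [-0.1223  0.2915  1.7169 -0.      1.1332  1.6615] None
3.0333 [ 0.5821 -0.0693  0.25  ] [-0.1211  0.2915  1.7169  0.0002  1.1332 -1.4799] [-0.7573  0.5034 -0.0083]
```

View pics/w1.png

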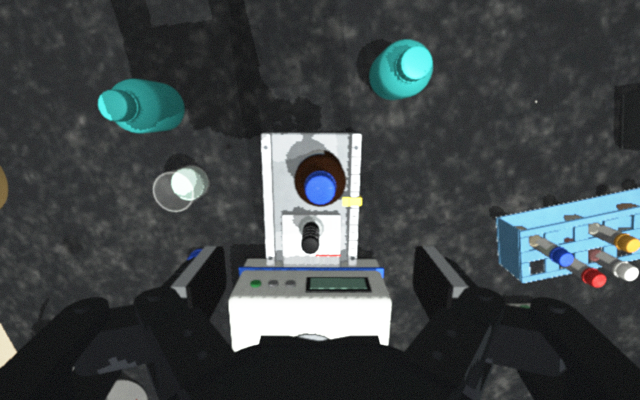

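The wrist view shows the bottle cap at (320,188), the pointer at (352,202), the post top at about (310,230) and the red line at about (327,256). These are good for refining the positions.

```bash
python3 - <<'E'
from h import *
np.set_printoptions(precision=4,suppress=True)
c=pickle.load(open("w1.pkl","rb"))
hsv=cv2.cvtColor(c["frame"],cv2.COLOR_RGB2HSV)
def P(n,lo,hi,box,z):
    m=cv2.inRange(hsv,lo,hi);k=np.zeros_like(m);x0,y0,x1,y1=box;k[y0:y1,x0:x1]=1;m=m*k
    ys,xs=np.nonzero(m)
    p=plane(c,(xs.mean(),ys.mean()),z);print(n,len(xs),xs.mean(),ys.mean(),(xs.min(),xs.max(),ys.min(),ys.max()),p,"photo",(p-O)@X,(p-O)@Y);return p
P("cap",(105,150,100),(125,255,255),(295,160,345,215),.105)
p=P("ptr",(22,130,110),(38,255,255),(335,190,370,215),.029)
r=P("red",(0,80,80),(8,255,255),(305,245,350,262),.024)
r=P("red2",(172,80,80),(180,255,255),(305,245,350,262),.024) if 0 else r
print("joint target",(r-p)@X)
for n,uv,z in [("railL front",(356,133),.026),("railR front",(266,134),.026),("railL back",(354,260),.026),("railR back",(270,262),.026),("post top far",(308,226),.078)]:
    q=plane(c,uv,z);print(n,q,(q-O)@X,(q-O)@Y)
crop(c,240,120,400,270,5,"pics/w1c.png")
E
```

```text
cap 849 319.9057714958775 187.32862190812722 (np.int64(305), np.int64(335), np.int64(171), np.int64(204)) [ 0.5777 -0.0676  0.105 ] photo -0.120393863601084 0.011496111416212608
ptr 20 361.0 200.65 (np.int64(359), np.int64(362), np.int64(196), np.int64(206)) [ 0.6202 -0.0285  0.029 ] photo -0.08711672524386184 0.058749968204995354
red 25 328.0 255.0 (np.int64(316), np.int64(340), np.int64(255), np.int64(255)) [ 0.6807 -0.0795  0.024 ] photo -0.017185856898082403 0.021703163502503564
joint target 0.06993086834577943
railL front [ 0.5446 -0.0199  0.026 ] -0.16279499563591857 0.051138243668677676
railR front [ 0.5248 -0.116   0.026 ] -0.16179424947520016 -0.046994214568084655
railL back [ 0.693  -0.0498  0.026 ] -0.011444831054287874 0.053288742084776644
railR back [ 0.6739 -0.1502  0.026 ] -0.0088528452778969 -0.048901430182580134
post top far [ 0.6201 -0.0889  0.078 ] -0.07439216710049268 -0.0003045768994066907
```

View pics/w1c.png

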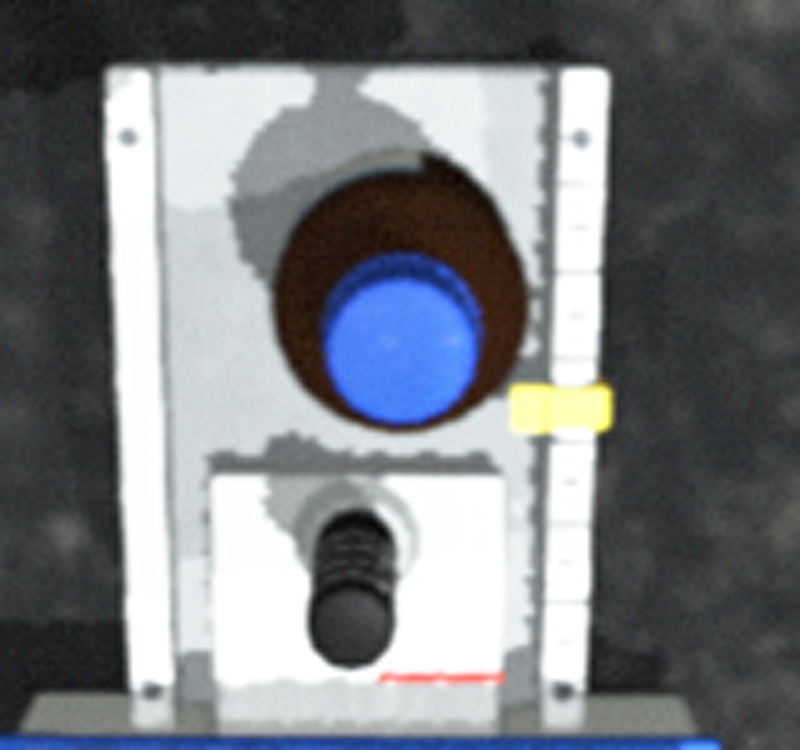

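```bash
python3 - <<'E'
from h import *
from workcell import *
np.set_printoptions(precision=4,suppress=True)
q=ori(Y)
p=W(-.117,.0105,.064)
bot.servo_line([p[0],p[1],.15],q,.2)
bot.servo_line(p,q,.1)
o=get_obs();print(o["time_s"],o["position"],o["wrist_force"])
print(hand.move_gripper(.045,25))
o=get_obs();print(o["time_s"],o["position"],o["wrist_force"],o["gripper_width"])
bot.servo_line(p+[0,0,.05],q,.1)
o=get_obs();print(o["time_s"],o["position"],o["wrist_force"],o["gripper_width"])
c=vision.read_camera("side");crop(c,200,140,400,290,4,"pics/c_side.png")
E
```

```text
4.6917 [ 0.5813 -0.0694  0.0646] [-0.8321  0.0181 -0.0515]
False
5.1167 [ 0.5811 -0.0693  0.0647] [-2.7577 -0.6569  5.6142] 0.05035339502642206
5.7667 [ 0.5805 -0.0692  0.1138] [-0.5612  0.2111 -1.776 ] 0.050366249764014846
```

View pics/c_side.png

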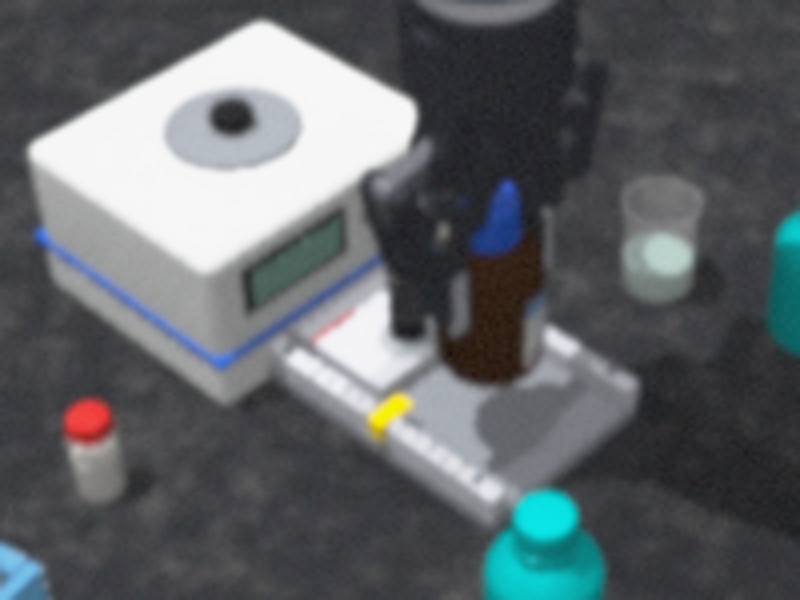

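The side crop shows the bottle held upright, clear of the bed, with its underside at about (485,375). Next I place it to the left of the bed.

```bash
python3 - <<'E'
from h import *
from workcell import *
np.set_printoptions(precision=4,suppress=True)
q=ori(Y)
p=W(-.09,.122,.115)
bot.servo_line(p,q,.15)
bot.servo_line([p[0],p[1],.060],q,.1)
z=.055
f0=get_obs()["wrist_force"][2]
while z>=.050:
    bot.servo_line([p[0],p[1],z],q,.03)
    o=get_obs();print(z,o["time_s"],o["position"],o["wrist_force"])
    if o["wrist_force"][2]-f0>3: break
    z-=.001
bot.dwell(.1)
hand.move_gripper(.085,20)
o=get_obs();print(o["time_s"],o["position"],o["wrist_force"],o["gripper_width"])
bot.servo_line([p[0],p[1],.17],q,.12)
c=vision.read_camera("side");crop(c,200,140,400,290,4,"pics/d_side.png")
c=vision.read_camera("scene");crop(c,215,130,415,280,4,"pics/d_scene.png")
E
```

```text
0.055 7.75 [0.6308 0.034  0.0551] [ 0.2878 -0.4424 -1.1258]
0.054 8.0 [0.6308 0.034  0.0541] [ 0.0045  0.3347 -1.4663]
0.053 8.25 [0.6307 0.0339 0.0529] [-0.1239  0.0611 -1.6602]
0.052 8.5 [0.6308 0.034  0.0528] [-2.2713 -0.3772  7.4764]
9.0417 [0.6307 0.034  0.0519] [ 0.5614 -0.3233  0.4448] 0.08490651870974038
```

View pics/d_side.png

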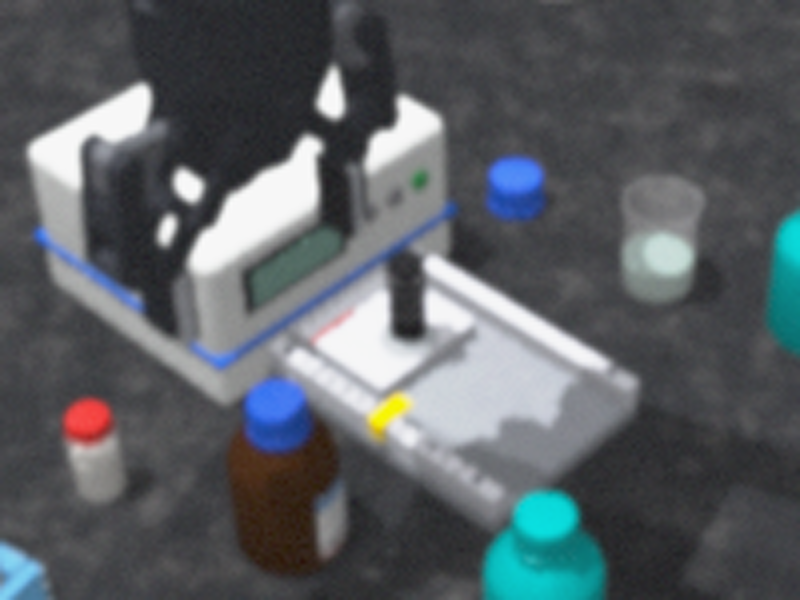

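View pics/d_scene.png

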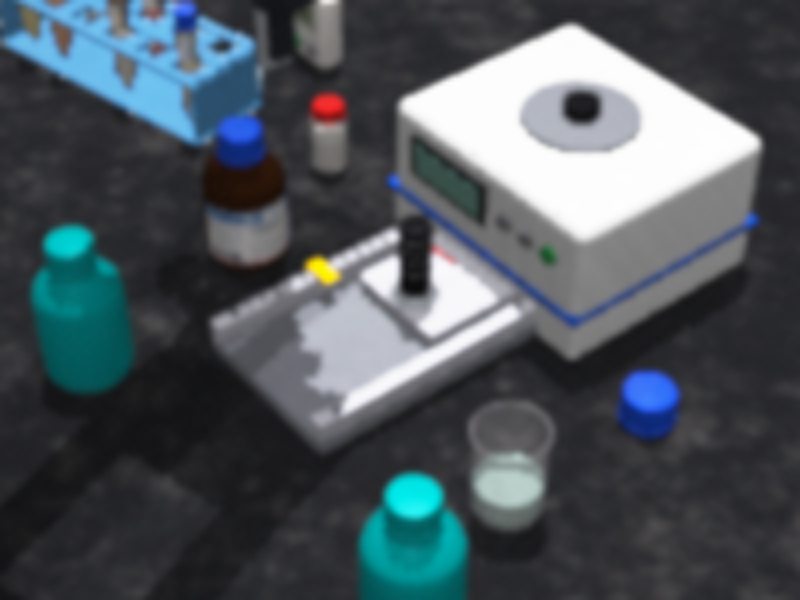

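The bottle stands upright at side crop (285,480) and scene crop (245,195), and nothing else has moved. Now I'll look from above the slide.

```bash
python3 - <<'E'
from h import *
from workcell import *
np.set_printoptions(precision=4,suppress=True)
q=ori(Y)
bot.servo_line(W(-.05,0,.19),q,.15)
c=vision.read_camera("wrist");pickle.dump(c,open("w2.pkl","wb"))
cam=-c["view"][:3,:3].T@c["view"][:3,3];print("cam",(cam-O)@X,(cam-O)@Y,cam[2])
o=get_obs();print(o["time_s"],o["position"],o["wrist_force"])
cv2.imwrite("pics/w2.png",c["frame"][:,:,::-1])
E
```

```text
cam -0.1176995637860376 0.00018880222123546375 0.31493924692420566
11.3417 [ 0.6438 -0.0928  0.1897] [0.525  0.4049 0.3702]
```

View pics/w2.png

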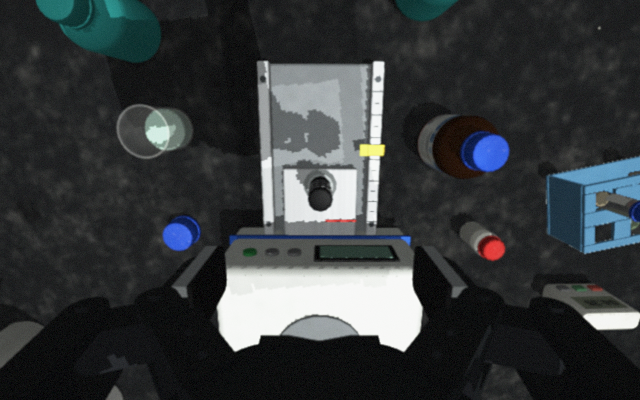

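```bash
python3 - <<'E'
from h import *
c=pickle.load(open("w2.pkl","rb"))
crop(c,250,50,400,240,4,"pics/w2a.png")
crop(c,300,135,400,235,6,"pics/w2c.png")
E
```

```text
(no output)
```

View pics/w2c.png

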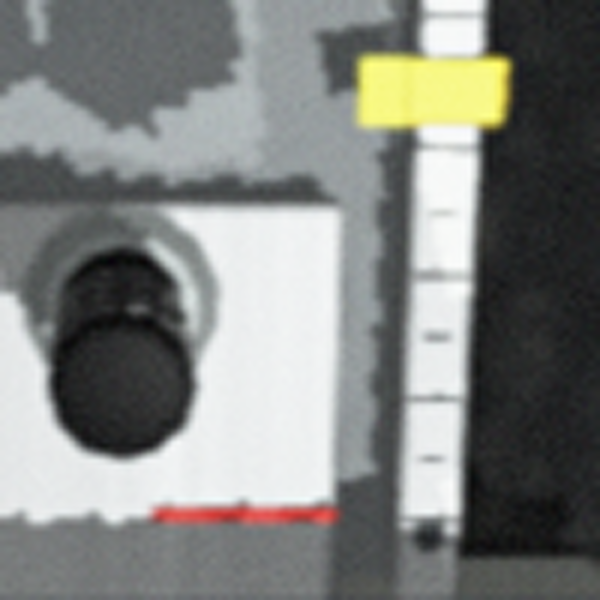

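```bash
python3 - <<'E'
from h import *
c=pickle.load(open("w2.pkl","rb"))
f=lambda u,v:(300+u/6-.4,135+v/6-.4)
R={}
for n,uv,z in [("ptr",(362,92),.029),("ptr front",(362,57),.029),("ptr back",(362,127),.029),("red",(338,515),.024),("redR",(153,516),.024),("post",(123,385),.078)]:
    p=plane(c,f(*uv),z);R[n]=p;print(n,(p-O)@X,(p-O)@Y)
print("target",(R["red"]-R["ptr"])@X)
print(np.arctan2(*( (R["red"]-R["redR"])[:2]*[-1,1])))
E
```

```text
ptr -0.08615466738247783 0.03757554306233163
ptr front -0.09138482720223023 0.037410251707500695
ptr back -0.08087670826743479 0.037743119320103186
red -0.0171349917136141 0.036548566640265824
redR -0.017016944026854303 0.006440297783522295
post -0.0536857500844853 0.0013071792274865588
target 0.06901967566886373
-0.20907924711870426
```

```bash
python3 - <<'E'
from h import *
from workcell import *
np.set_printoptions(precision=4,suppress=True)
q=ori(Y)
hand.move_gripper(.06,100)
bot.servo_line(W(-.0515,.0008,.062),q,.1)
o=get_obs();print(o["time_s"],o["position"],o["wrist_force"],o["gripper_width"])
hand.move_gripper(.01,100)
o=get_obs();print(o["time_s"],o["position"],o["wrist_force"],o["gripper_width"])
c=vision.read_camera("wrist");pickle.dump(c,open("w3.pkl","wb"))
cv2.imwrite("pics/w3.png",c["frame"][:,:,::-1])
c=vision.read_camera("side");crop(c,200,140,400,290,4,"pics/e_side.png")
E
```

```text
13.15 [ 0.6433 -0.0927  0.0628] [0.6967 0.3902 0.4744] 0.059794605425066844
13.6167 [ 0.643  -0.0922  0.0627] [-0.7264  2.5389  5.3836] 0.017459648354301183
```

View pics/w3.png

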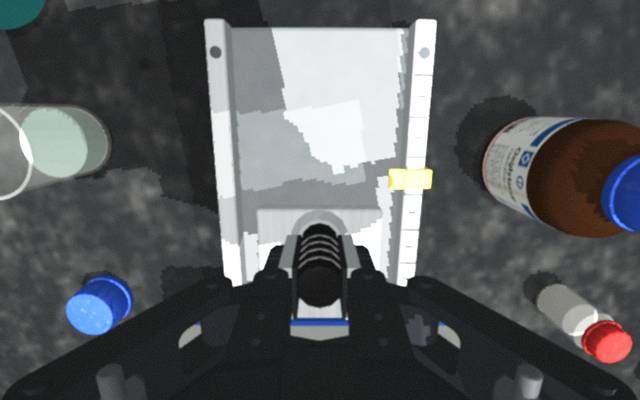

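View pics/e_side.png

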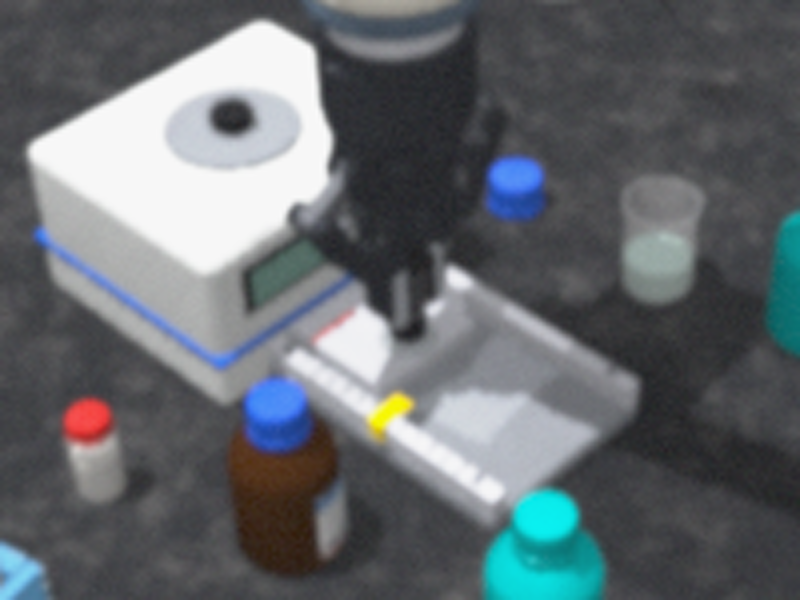

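The post is pinched centrally between the pads in both views, at wrist (320,262). Now I pull to 69 mm.

```bash
python3 - <<'E'
from h import *
from workcell import *
np.set_printoptions(precision=4,suppress=True)
q=ori(Y)
bot.servo_line(W(-.0515-.069,.0008,.062),q,.06)
bot.dwell(.3)
o=get_obs();print(o["time_s"],o["position"],(o["position"]-O)@X,"from grip",(o["position"]-[.643,-.0922,.0627])@X,o["wrist_force"],o["gripper_width"])
for n in ("side","scene","wrist"):
    c=vision.read_camera(n);pickle.dump(c,open(f"f_{n}.pkl","wb"))
    b=dict(side=(260,190,360,265),scene=(260,160,360,235),wrist=(300,100,480,235))[n]
    crop(c,*b,8 if n!="wrist" else 4,f"pics/f_{n}.png")
E
```

```text
15.3167 [ 0.5774 -0.0779  0.0627] -0.11846630295206986 from grip -0.06713613041775392 [7.3612 3.0455 0.9395] 0.017273162185470543
```

View pics/f_side.png

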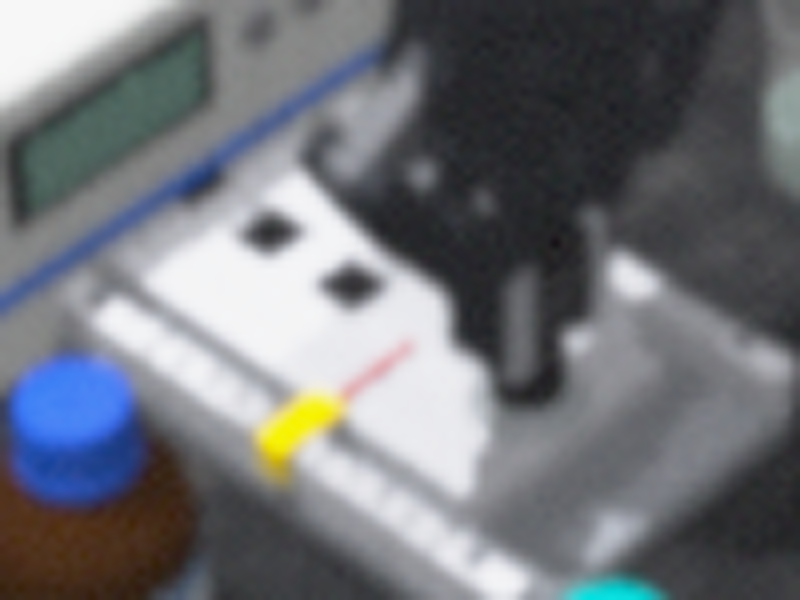

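View pics/f_scene.png

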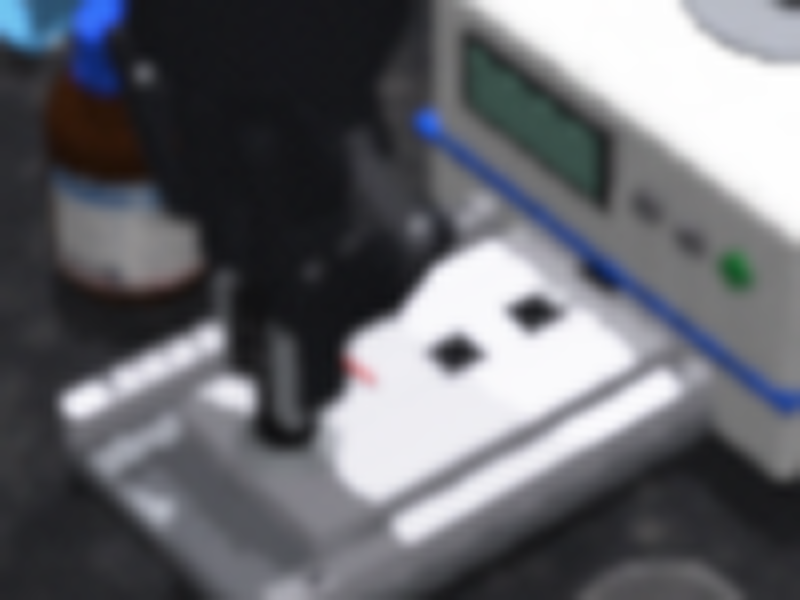

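View pics/f_wrist.png

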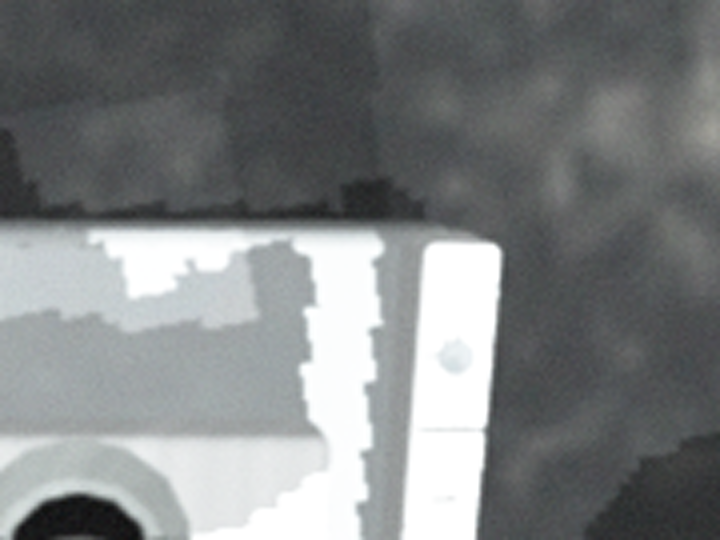

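```bash
cat > m.py <<'E'
from h import *
def meas(c):
    fr=c["frame"];hsv=cv2.cvtColor(fr,cv2.COLOR_RGB2HSV)
    B=np.zeros(fr.shape[:2],np.uint8);B[225:255,285:320]=1
    y=cv2.inRange(hsv,(22,150,100),(38,255,255))*B
    r=(cv2.inRange(hsv,(0,25,80),(9,255,255))|cv2.inRange(hsv,(165,25,80),(180,255,255)))*B
    def pts(m,z): return np.array([[(p-O)@X,(p-O)@Y] for p in (plane(c,(u,v),z) for v,u in np.argwhere(m))])
    Py=pts(y,.029);Pr=pts(r,.024)
    Py_=Py[(Py[:,1]<.053)]
    print("ptr n",len(Py),"x mean",Py_[:,0].mean(),Py[:,0].min(),Py[:,0].max(),"y",Py[:,1].min(),Py[:,1].max())
    print("red n",len(Pr),"x",Pr[:,0].mean(),Pr[:,0].min(),Pr[:,0].max(),"y",Pr[:,1].min(),Pr[:,1].max())
    print("red-ptr (index in pointer frame x)",Pr[:,0].mean()-Py_[:,0].mean())
if __name__=="__main__":
    import sys
    meas(pickle.load(open(sys.argv[1],"rb")))
E
python3 m.py f_side.pkl
```

```text
ptr n 40 x mean -0.08394718542797748 -0.09192667697351457 -0.0792654762188948 y 0.04138603266957734 0.06488545897621616
red n 20 x -0.08171482906909776 -0.08398916615410805 -0.07898415660737367 y 0.009973796344821881 0.03189733765877653
red-ptr (index in pointer frame x) 0.0022323563588797224
```

Joint readings and the side view agree that the slide is about 2 mm short, because the arm gives a little against the spring. I'll pull 2 mm more.

```bash
python3 - <<'E'
from h import *
from workcell import *
from m import meas
np.set_printoptions(precision=4,suppress=True)
bot.servo_line(W(-.0515-.0712,.0008,.062),ori(Y),.03)
bot.dwell(1.0)
for i in range(2):
    o=get_obs();print(o["time_s"],"from grip",(o["position"]-[.643,-.0922,.0627])@X,o["wrist_force"],o["gripper_width"],abs(o["joint_vel"]).max())
    c=vision.read_camera("side");meas(c);bot.dwell(1.5)
crop(c,200,140,400,290,4,"pics/g_side.png");crop(c,275,215,325,265,12,"pics/g_side2.png")
E
```

```text
16.7167 from grip -0.06931329479515108 [6.8416 4.4856 0.926 ] 0.01774095601321027 0.0011312667193261576
ptr n 39 x mean -0.08373998806441066 -0.09192667697351457 -0.0792654762188948 y 0.04138603266957734 0.06488545897621616
red n 18 x -0.08354399432452968 -0.0854875078697514 -0.0814953665417457 y 0.008606239721794163 0.03189733765877653
red-ptr (index in pointer frame x) 0.00019599373988098134
18.2667 from grip -0.06932263036084761 [7.537  3.2511 0.4695] 0.01721379455454477 0.0014807284538595927
ptr n 40 x mean -0.08394718542797748 -0.09192667697351457 -0.0792654762188948 y 0.04138603266957734 0.06488545897621616
red n 16 x -0.08348921111860116 -0.0854875078697514 -0.0814953665417457 y 0.008606239721794163 0.030548657606340616
red-ptr (index in pointer frame x) 0.0004579743093763161
```

View pics/g_side.png

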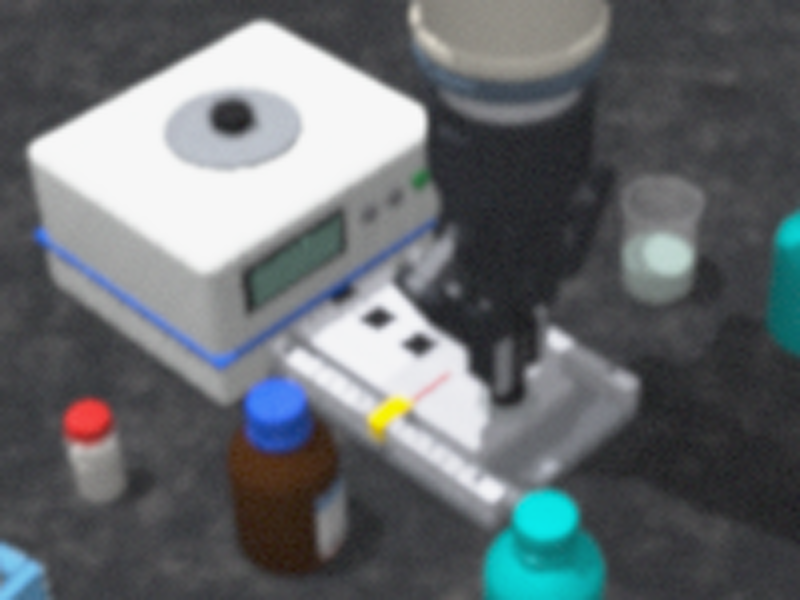

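View pics/g_side2.png

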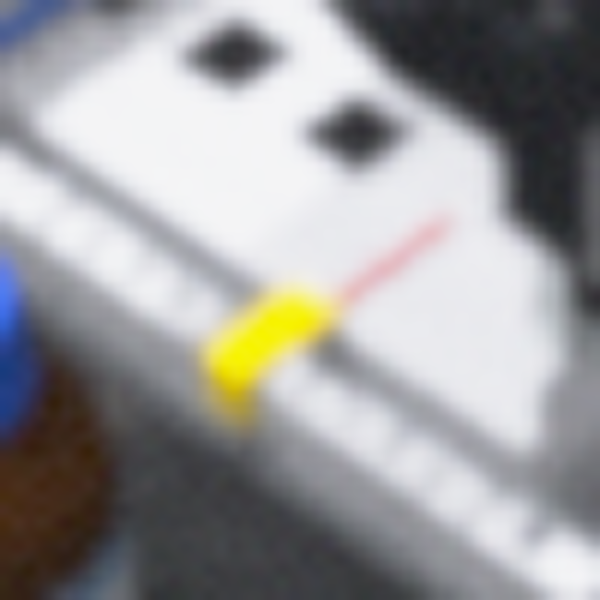

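The red line meets the pointer's inner end near its middle, at crop (335,300). The grip is steady and the bottle is upright at g_side (285,480), so I'm handing in.

```bash
python3 -c "
from workcell import hand_in
hand_in()"
```

```text
the job is handed in; nothing more can be done
```

I stood the amber bottle upright on the bare worktop left of the bed, about 120 mm off the slide's centre line, with the slide still fully in. I then pulled the slide out by its post and handed the job in at about 18 s, with the gripper still holding it.

- **Red line:** the last two side-camera checks put it 0.2 to 0.5 mm from the middle of the pointer. The arm's travel, 69.3 mm, agrees with the 69.0 mm measured beforehand.
- **Hold:** over 1.5 s the arm moved less than 0.1 mm, with no sign of slipping, and the force along the pull was about 7 N.
- **First pull:** it stopped about 2 mm short because the arm gives under the spring, so I added 2 mm.
- **Other objects:** in the last side picture the bottle was upright and the pointer, vial and beaker looked unmoved. The gripper hid the loose cap there. I last saw it in place just before the pull.

No check failed at the end. Raw position estimates for the bottle, pointer and post differed by 2 to 5 mm between cameras, so I set the pull from line-to-pointer differences within a single picture.

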